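# Flip the tea box lid fully back

### The arm

A 6-joint arm with a two-finger parallel gripper is mounted at the origin on the work surface; the furniture and walls round the work are solid. World frame = base frame: x ahead of the robot, y to its left, z up, the work surface at z = 0. Lengths are in mm, angles in rad, forces in N, time in s.
With the tool pointing down it reaches from about 350 to 925 mm from the base axis. Payload 6.4 kg.
Tool frame: the origin (TCP) lies midway between the tips of the shut fingers; the grasp point (between the pads) lies 19 mm behind it; z points along the fingers, y is the line along which they close (so a half turn about z gives the same grasp; the last joint's range is limited). The gripper opens to 94 mm and grips with 3 to 60 N. Pads are 16 mm wide; open, the fingers measure 119 mm over their backs; the gripper's body (75 mm by 177 mm) begins 78 mm behind the grasp point.
Start: joints at [0.994, 0.245, 1.558, -0, 1.339, -0.174], TCP at [254.795, 597.991, 205.455] pointing down, gripper open.
Joint ranges: [-3.13, 3.13], [-1.02, 2.26], [0.13, 2.54], [-0.95, 4.09], [0.21, 2.88], [-2.74, 2.74]. Speed limits (rad/s): [2.57, 2.57, 3.14, 3.14, 3.14, 3.14].

### API

Orientations are given as a rotation vector (axis times angle).
In Python, from plant import sensors, eyes, order, spotter gives the robot as it stands.
- The arm moves only by the shell command python3 -m handwheel 'ROWS' [FORCE]. ROWS is JSON, a list of rows, each an object of numbers: "x", "y", "z": the shift along the tool's x, y, z in mm; "spin": the turn about the tool's z in degrees; "fingers": the opening, from 0 (shut) to 1 (fully open). A call has 1 to 8 rows; each row is the pose to reach, as a shift and turn from the pose commanded when the call began, along the tool's axes at that moment; what a row does not reach only later rows make up. A row lasts 1/10 s, in which the tool goes at most 50 mm and 8.59 degrees, less where a joint would pass 70% of its speed; a pose out of reach is approached as far as the arm can. A call with a gripper value outside its range is refused whole. The fingers move at their own pace and stop on an object; FORCE is the grip in N (left out, the last holds). Time passes only in rows, so rows that repeat a pose let the fingers close. It gives the time, the measured TCP pose, the force, the opening and the grip force at its end, in the units of the state.
- sensors.get_obs(): the state, without advancing time (a new reading comes with each control period).
- eyes.get_image(name): name is "scene" or "top" or "wrist"; returns a dict with "img" (400x640x3 uint8, red, green, blue), "fov_y" (degrees; the focal length in pixels is half the picture's height over the tangent of half this angle, whatever the lens; pixels are square), "cx", "cy" (the principal point, pixels), "k1" (the pictures are not rectified: a ray, as slopes to the right and down, at radius r is drawn at 1 + k1 r^2 times it, then the intrinsics apply), "view" (4x4, takes a point from world to camera coordinates). Camera axes: x right, y down, z forward; pixel columns grow to the right and rows downward; lengths in mm; the calibration is good to about 2 mm. A picture is of the moment at which its call begins. There is no depth.
- order.close_job(): hands the job in; it is judged then, once.
Trained networks look in the newest picture that a camera, given by its name, has taken for a name from the list of things; names that differ only in an ending like _2 or _b are one class to them, and where a whole thing is asked for, a point or a joint stands for the part that bears it (a point fixed in the world has none). Each returns a list of dicts, best first, with "confidence" (0 to 1); they miss things now and then, are a little off and sometimes report something else, mostly with a low value. They report only what shows in the picture. A call takes as long as a camera call. They do not tell look-alikes from the thing itself.
- spotter.silhouettes(camera, query): "pixels" (400x640 bool, what is visible of it) and "box" ([centre column, centre row, width, height] in pixels, round what is visible of it).
- spotter.place_of(camera, query): "xy" ([column, row] in pixels: a listed point, or the origin of a listed thing).
The state is a dict: "time_s": time; "qpos": joint angles; "qd": joint speeds; "tau": joint torques, N m; "position": TCP position; "tool_rot": TCP orientation; "contact_force": force on the tool from outside, world axes, zero at the start; "moment": the same for the moment, N m; "grip_width": finger opening in mm; "grasp_force": force on a finger pad.
Only numpy, scipy, OpenCV 4.12 (cv2) and the standard library are available. Lean on these libraries where they do the work, as an engineer would, in place of code of your own. Each camera call takes 0.05 s, during which the arm holds its last target. There are 200 camera calls.

### The job

The jam jar behind the hinged side of the wooden tea box is in the way of its lid. First, with the lid still shut, push the jar along the back of the box, sliding it on the worktop without picking it up or tipping it, until it stands wholly past either end of the box; then flip the lid up and over until it falls back and rests fully open by itself. Leave the tin and the mug as they stand.

Things in the scene. Friction and masses are not known exactly. Their poses are not given: they have to be found in the camera images.
- tea_box: Wooden tea box, screwed down, 90 mm deep (its x), 120 mm wide (its y), 70 mm high without the lid. Origin: centre of its underside, on the worktop. Its x points from front (lid tab) to back (hinge), z up. Its yaw is about -1.5 (-1.7 to -1.15): the tab faces the robot's left, the hinge its right, and the box's y points about away from the robot.
- tea_lid (a joint): Lid hinge: 0 shut, grows as the lid opens, stop at 2.3 rad (leaning back well past upright). The lid is a slab 92 mm from hinge to front, 120 mm wide, 10 mm thick, 0.16 kg, on a free hinge with no spring and almost no friction: left alone below about 1.45 rad it falls shut, beyond about 1.5 rad it falls back to the stop.
- lid_hinge (a point): Middle of the hinge line, on the top edge of the back of the box: 45 mm behind the box's origin (its +x) and 70 mm above the worktop. The hinge line runs along the box's y.
- lid_tab (a point): Middle of the front lower edge of the lid's tab, moving with the lid: a wooden tongue 44 mm wide and 8 mm thick with rounded edges. Shut, it sticks out 27 mm in front of the box's front wall with its underside about 70 mm above the worktop, and open air below it. This point is 117 mm from the hinge line.
- jam_jar: Loose jam jar with a yellow cap, round, 71 mm across and 110 mm high, 0.3 to 0.6 kg, standing on the worktop close behind the tea box (10 to 20 mm gap). Origin: centre of its underside; z is its axis. While it stands behind the box the lid cannot fall fully open.
- tuna_tin: Bystander: loose flat round tin, 86 mm across and 40 mm high, either in front of the tab side or beyond the hinge side of the tea box, about 0.25 m from it. Origin: centre of its underside.
- mug: Bystander: loose striped mug, 86 mm across (120 mm with its handle) and 90 mm high, on the other of those two sides. Origin: centre of its underside.
Mind the look-alikes: they are no part of the job. Of the things like the jam_jar, leave any that is turquoise; of the rest the smaller one is meant.

How it is judged (in metres and radians):
On the way, in this order (a step that is already met when the one before it is completed fails the run):
1. the jar stands wholly past one end of the tea box, with the lid still shut ((y of jam_jar in the frame of tea_box above 0.096 m or y of jam_jar in the frame of tea_box below -0.096 m) and angle between jam_jar's own z axis and vertical below 0.1 rad and value of joint tea_lid below 0.15 rad), for 0.2 s.
2. the lid rests fully open (value of joint tea_lid above 2.2 rad), for 0.2 s.
At the end, for the whole second after the job is handed in: The lid rests at its open stop (hinge above 2.2 rad, still), and the jar stands upright and still on the worktop wholly past one end of the tea box: its centre at least 96 mm from the box's middle, measured along the box's 120 mm width (its y) (value of joint tea_lid above 2.2 rad and velocity of joint tea_lid between -0.1 and 0.1 rad/s and (y of jam_jar in the frame of tea_box above 0.096 m or y of jam_jar in the frame of tea_box below -0.096 m) and height (world z) of jam_jar between -0.01 and 0.01 m and angle between jam_jar's own z axis and vertical below 0.1 rad and linear speed of jam_jar below 0.02 m/s); the robot touches nothing.
It fails at once if the jar is lifted more than 12 mm off the worktop (height (world z) of jam_jar above 0.012 m).
It fails at once if the jar is tipped more than 0.3 rad (angle between jam_jar's own z axis and vertical above 0.3 rad).
It fails at once if the tin or the mug is moved more than 30 mm (distance of any of tuna_tin, mug from where it was at the start of the episode above 0.03 m).
It also fails if it takes over 56 s, if anything falls off the work surface, if the arm or the gripper's body presses on something with over 40 N, if the wrist force passes 120 N, or if a joint passes its speed limit or range.

## Working session

There is one attempt and no reset: what is moved stays moved. The work goes in short steps, Python scripts to look and compute and a shell command to move; the robot and the scene stay as the last step left them, time stands still between calls to the robot, and variables do not carry over. Pictures are saved under pics/ and viewed, at most 10 in all, crops included, and the job is handed in when it is done.

```bash
mkdir -p pics; cat > h.py <<'E'
import numpy as np, cv2
from plant import sensors, eyes, order, spotter
def K(im):
    f=200/np.tan(np.radians(im["fov_y"])/2)
    return f
def ray(im,uv):
    f=K(im); K3=np.array([[f,0,im["cx"]],[0,f,im["cy"]],[0,0,1.]])
    p=cv2.undistortPoints(np.array([[uv]],float),K3,np.array([im["k1"],0,0,0,0.]))[0,0]
    V=np.array(im["view"]);R=V[:3,:3];c=-R.T@V[:3,3]
    d=R.T@np.array([p[0],p[1],1]);return c,d/np.linalg.norm(d)
def at_z(im,uv,z):
    c,d=ray(im,uv);return c+d*(z-c[2])/d[2]
def tri(rs):
    A=sum(np.eye(3)-np.outer(d,d) for c,d in rs);b=sum((np.eye(3)-np.outer(d,d))@c for c,d in rs)
    return np.linalg.solve(A,b)
def proj(im,P):
    V=np.array(im["view"]);p=V[:3,:3]@np.array(P,float)+V[:3,3];s=p[:2]/p[2];s=s*(1+im["k1"]*(s@s))
    return s*K(im)+[im["cx"],im["cy"]]
E
cat > a.py <<'E'
from h import *
ims={}
for c in ["scene","top"]:
    im=ims[c]=eyes.get_image(c); cv2.imwrite(f"pics/{c}0.png",im["img"][:,:,::-1])
    V=np.array(im["view"]);print(c,-V[:3,:3].T@V[:3,3],im["k1"])
    for q in ["tea_box","lid_hinge","lid_tab","jam_jar","tuna_tin","mug"]:
        for r in spotter.place_of(c,q)[:4]:
            print(c,q,np.round(r["xy"]),round(r["confidence"],2),np.round(at_z(im,r["xy"],70 if "lid" in q else 0)))
    for r in spotter.silhouettes(c,"jam_jar")[:4]: print("sil",np.round(r["box"]),round(r["confidence"],2))
o=sensors.get_obs();print(o["position"],o["tool_rot"],o["time_s"],o["grip_width"])
E
python3 a.py; cat >j.py <<'E'
E
python3 -c "
import cv2,numpy as np
a=cv2.imread('pics/scene0.png')
cv2.imwrite('pics/s1.png',a)"
```

```text
scene [988.0475771  669.95775201 766.820292  ] -0.041949059566335406
scene tea_box [307. 217.] 0.91 [546.  28.   0.]
scene tea_box [296. 194.] 0.51 [512. -79.   0.]
scene lid_hinge [295. 191.] 0.93 [550. -22.  70.]
scene lid_tab [325. 213.] 0.55 [538. 106.  70.]
scene jam_jar [302. 161.] 0.86 [ 391. -208.    0.]
scene jam_jar [331. 178.] 0.79 [373. -69.   0.]
scene jam_jar [277. 204.] 0.76 [586. -75.   0.]
scene mug [386. 266.] 0.79 [494. 304.   0.]
sil [329. 163.  34.  58.] 0.87
sil [281. 186.  15.  27.] 0.86
sil [300. 148.  19.  31.] 0.62
top [347.23699694  47.44147791 997.23400878] -0.0959998786552274
top tea_box [335. 185.] 0.61 [558.  26.   0.]
top lid_hinge [354. 180.] 0.58 [556. -17.  70.]
top lid_tab [305. 187.] 0.74 [538.  96.  70.]
top jam_jar [370. 249.] 0.9 [402. -61.   0.]
top jam_jar [431. 255.] 0.8 [ 392. -212.    0.]
top jam_jar [373. 174.] 0.64 [591. -68.   0.]
top tuna_tin [431. 183.] 0.96 [ 570. -215.    0.]
top tuna_tin [374. 174.] 0.72 [590. -71.   0.]
top mug [221. 205.] 0.77 [500. 308.   0.]
sil [377. 249.  50.  51.] 0.79
sil [376. 168.  38.  41.] 0.7
sil [433. 258.  41.  32.] 0.63
[254.79276117 598.00189154 205.46604648] [-6.28407824e-01 -3.07809364e+00 -1.32616932e-05] 0.8 93.99760461180722
```

View pics/scene0.png

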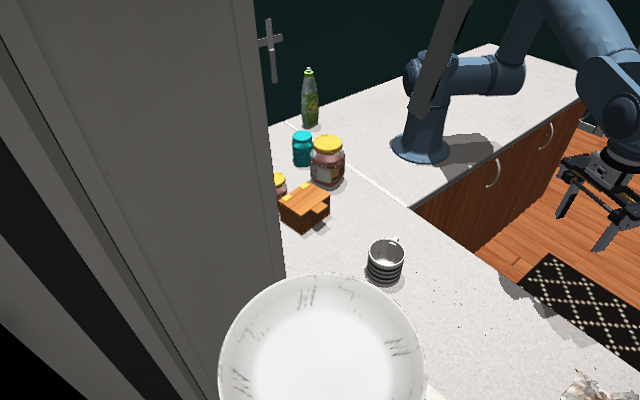

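View pics/top0.png

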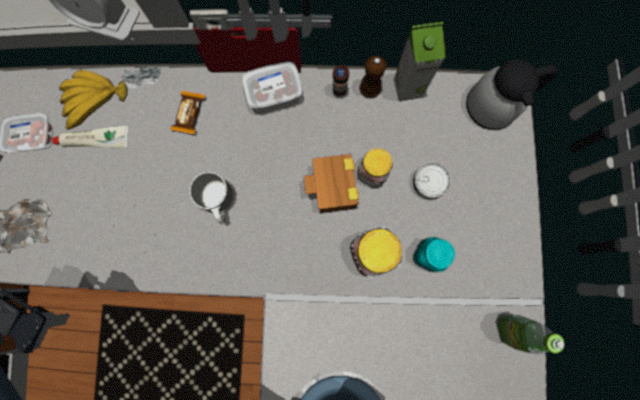

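The jam_jar candidates in the top view are a small yellow-capped jar at (377,167), a large yellow-capped jar at (377,250) and a turquoise one at (434,254). The small yellow one at (377,167) fits: it isn't turquoise, it's the smaller of the two yellow ones, and it stands right behind the hinge. I'll confirm it in a crop.

```bash
cat > b.py <<'E'
from h import *
from scipy.spatial.transform import Rotation as Ro
a=cv2.imread("pics/top0.png")[110:290,280:470];cv2.imwrite("pics/crop.png",cv2.resize(a,None,fx=3.2,fy=3.2,interpolation=cv2.INTER_CUBIC))
S=eyes.get_image("scene");T=eyes.get_image("top")
for n,s,t in [("hinge",(295,191),(354,180)),("tab",(325,213),(305,187)),("jarorg",(277,204),(373,174)),("bigjar",(331,178),(370,249)),("box",(307,217),(335,185))]:
    print(n,np.round(tri([ray(S,s),ray(T,t)])))
print("captops z110", at_z(T,(378,162),110), "jar axis?",)
print("big top", tri([ray(S,(328,143)),ray(T,(380,247))]))
o=sensors.get_obs();R=Ro.from_rotvec(o["tool_rot"]).as_matrix();print(R.round(3));
print("to view pose", (R.T@(np.array([545,60,330])-o["position"])).round())
E
python3 b.py
```

```text
hinge [555. -15.  77.]
tab [537.  99.  63.]
jarorg [588. -68.   7.]
bigjar [396. -54.  23.]
box [554.  30.   6.]
captops z110 [590.84170292 -66.72522638 110.        ] jar axis?
big top [396.18589895 -63.25697652 152.85577858]
[[-0.92   0.392  0.   ]
 [ 0.392  0.92   0.   ]
 [-0.     0.    -1.   ]]
to view pose [-478. -381. -125.]
```

View pics/crop.png

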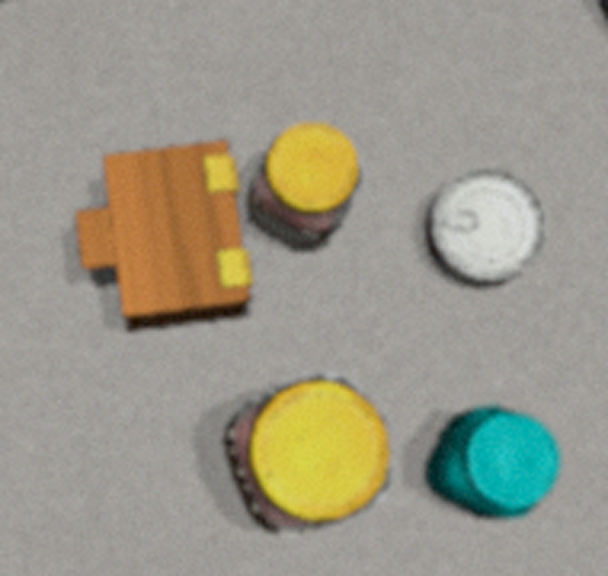

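The crop confirms it: the small yellow-capped jar sits directly behind the hinge plates. The big jar is 153 mm high, and the turquoise one and the tin are clear of it. Next I raise the arm and bring the wrist camera above the box.

```bash
python3 -m handwheel '[{"z":-50},{"x":-30,"y":-24,"z":-90},{"x":-65,"y":-52,"z":-125},{"x":-104,"y":-83,"z":-125},{"x":-143,"y":-114,"z":-125},{"x":-182,"y":-145,"z":-125},{"x":-221,"y":-176,"z":-125},{"x":-260,"y":-207,"z":-125}]'
python3 -m handwheel '[{"x":-39,"y":-31},{"x":-78,"y":-62},{"x":-117,"y":-93},{"x":-156,"y":-124},{"x":-195,"y":-155},{"x":-218,"y":-174},{"x":-218,"y":-174},{"x":-218,"y":-174}]'
cat > c.py <<'E'
from h import *
from scipy.spatial.transform import Rotation as Ro
import sys
im=eyes.get_image("wrist");cv2.imwrite(f"pics/{sys.argv[1]}.png",im["img"][:,:,::-1])
V=np.array(im["view"]);print(-V[:3,:3].T@V[:3,3],im["fov_y"])
for q in ["tea_box","lid_hinge","lid_tab","jam_jar"]:
    for r in spotter.place_of("wrist",q)[:3]:
        print(q,np.round(r["xy"]),round(r["confidence"],2),np.round(at_z(im,r["xy"],70 if "lid" in q else 0)))
T=eyes.get_image("top")
c=[at_z(T,(280+u/3.2,110+v/3.2),80).round(1) for u,v in [(105,157),(128,317),(228,142),(250,302)]];print(c)
o=sensors.get_obs();R=Ro.from_rotvec(o["tool_rot"]).as_matrix();print(R.round(3),o["position"],o["qpos"],o["time_s"])
E
python3 c.py w1
```

```text
[179.72055344 630.50293796 383.97726046] 65.50144786541166
jam_jar [215. 395.] 0.5 [504. 311.   0.]
[array([601.9,  80.5,  80. ]), array([485.3,  60.4,  80. ]), array([615.6,  -8.4,  80. ]), array([498.5, -25.7,  80. ])]
[[-0.92   0.392 -0.   ]
 [ 0.392  0.92   0.   ]
 [ 0.     0.    -1.   ]] [254.78657812 597.99380434 205.46559359] [ 9.93909748e-01  2.45080800e-01  1.55780363e+00  1.04730054e-05
  1.33870301e+00 -1.74106606e-01] 1.2schema error: expected keys x, y, z, spin, fingers
schema error: expected keys x, y, z, spin, fingers
```

View pics/w1.png

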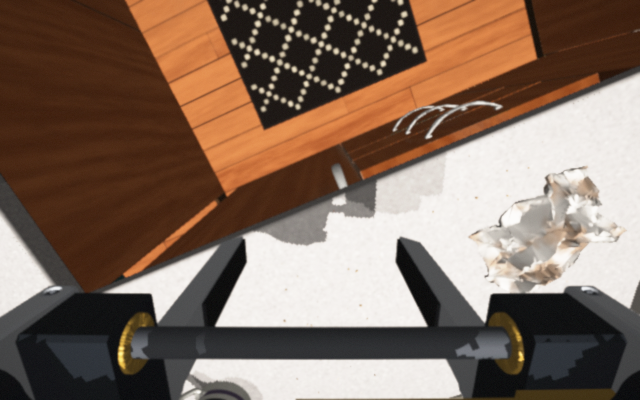

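Every row needs all five keys, so the arm hasn't moved; this picture only shows the floor and mat. I'll resend the move with full rows.

```bash
python3 -m handwheel '[{"x":0,"y":0,"z":-50,"spin":0,"fingers":0.35},{"x":-30,"y":-30,"z":-75,"spin":-4,"fingers":0.35},{"x":-60,"y":-60,"z":-100,"spin":-8,"fingers":0.35},{"x":-92,"y":-92,"z":-125,"spin":-12,"fingers":0.35},{"x":-125,"y":-126,"z":-125,"spin":-16,"fingers":0.35},{"x":-158,"y":-160,"z":-125,"spin":-20,"fingers":0.35},{"x":-190,"y":-193,"z":-125,"spin":-26,"fingers":0.35},{"x":-224,"y":-227,"z":-125,"spin":-32,"fingers":0.35}]'
cat > d.py <<'E'
from h import *
from scipy.spatial.transform import Rotation as Ro
import sys
o=sensors.get_obs();R=Ro.from_rotvec(o["tool_rot"]).as_matrix();p=o["position"]
print(p.round(1) if hasattr(p,'round') else p,"toolx",R[:2,0].round(3),"tooly",R[:2,1].round(3),"q",np.round(o["qpos"],2))
t=np.array([float(v) for v in sys.argv[1:4]]);print("shift",(R.T@(t-p)).round(1))
if len(sys.argv)>4:
    g=float(sys.argv[4]);a=np.degrees(np.arctan2(R[1,1],R[0,1]));print("spin",(a-g))
E
python3 d.py 521 -76 330 99.1
```

```text
time_s: 2.0
position: [372.1, 299.7, 330.7]
tool_rot: [-0.252, 3.131, 0.001]
contact_force: [1.3, -0.1, 0.0]
grip_width: 34.7
grasp_force: 0.0
[372.1 299.7 330.7] toolx [-0.987 -0.16 ] tooly [-0.16   0.987] q [ 0.44 -0.25  1.83 -0.    1.56 -1.29]
shift [ -86.9 -394.7    0.7]
spin 0.10849745726740423
```

```bash
python3 -m handwheel '[{"x":-10,"y":-49,"z":0,"spin":0,"fingers":0.35},{"x":-20,"y":-97,"z":0,"spin":0,"fingers":0.35},{"x":-30,"y":-146,"z":0,"spin":0,"fingers":0.35},{"x":-40,"y":-194,"z":0,"spin":0,"fingers":0.35},{"x":-50,"y":-243,"z":0,"spin":0,"fingers":0.35},{"x":-50,"y":-291,"z":0,"spin":0,"fingers":0.35},{"x":-50,"y":-330,"z":0,"spin":0,"fingers":0.35},{"x":-50,"y":-330,"z":0,"spin":0,"fingers":0.35}]'
python3 c.py w2
```

```text
time_s: 2.8
position: [472.7, -20.6, 330.3]
tool_rot: [0.235, -3.132, 0.001]
contact_force: [-0.6, 0.1, -0.2]
grip_width: 33.0
grasp_force: 0.0
[392.10778908 -32.02736994 508.80952678] 65.50144786541166
tea_box [343. 216.] 0.76 [551.  31.   0.]
lid_hinge [314. 229.] 0.82 [556. -17.  70.]
lid_hinge [283. 229.] 0.67 [564. -64.  70.]
lid_tab [393. 229.] 0.88 [538.  99.  70.]
jam_jar [301. 113.] 0.92 [393. -63.   0.]
jam_jar [285. 229.] 0.72 [590. -66.   0.]
jam_jar [213.  96.] 0.55 [ 389. -202.    0.]
[array([601.9,  80.5,  80. ]), array([485.3,  60.4,  80. ]), array([615.6,  -8.4,  80. ]), array([498.5, -25.7,  80. ])]
[[-0.988 -0.157  0.   ]
 [-0.157  0.988  0.   ]
 [-0.     0.    -1.   ]] [472.33535168 -15.6227763  330.57797596] [-2.73717722e-01 -2.64297522e-01  1.83845246e+00  1.32213388e-04
  1.56720561e+00 -2.00237628e+00] 3.1
```

View pics/w2.png

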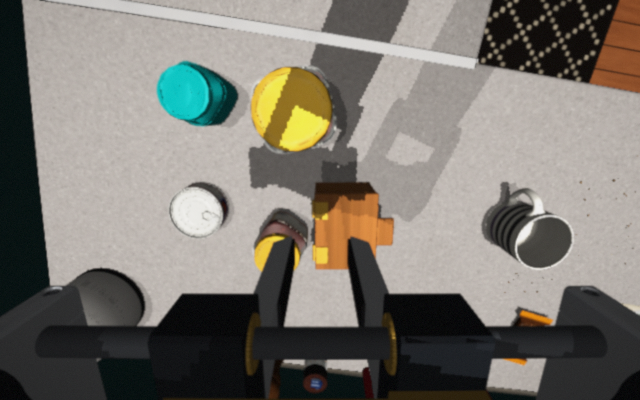

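The wrist view agrees with the top and scene fits: tab at (393,229), hinge at (314,229), small jar with its cap at (278,250), big jar at (291,108), tin at (198,210), mug at (535,235). The box centre is about (551,28), yaw about -1.417, and the jar is at (590,-66). That puts the jar at (99,24) in the box frame, so I'll push it along +y, the short way. I go down on its near side, between it and the big jar.

```bash
python3 -m handwheel '[{"x":-20,"y":-34,"z":0,"spin":0,"fingers":0.35},{"x":-39,"y":-67,"z":10,"spin":0,"fingers":0.35},{"x":-39,"y":-67,"z":50,"spin":0,"fingers":0.35},{"x":-39,"y":-67,"z":95,"spin":0,"fingers":0.35},{"x":-39,"y":-67,"z":140,"spin":0,"fingers":0.35},{"x":-39,"y":-67,"z":185,"spin":0,"fingers":0.35},{"x":-39,"y":-67,"z":210,"spin":0,"fingers":0.35},{"x":-39,"y":-67,"z":210,"spin":0,"fingers":0.35}]'
python3 d.py 521.5 -75.7 35 98.9
```

```text
time_s: 3.9
position: [518.4, -74.7, 116.3]
tool_rot: [0.247, -3.124, -0.006]
contact_force: [-0.1, 1.1, -0.3]
grip_width: 33.1
grasp_force: 0.0
[518.4 -74.7 116.3] toolx [-0.988 -0.157] tooly [-0.157  0.988] q [-0.36  0.06  1.94  0.    1.15 -2.09]
shift [-3.5 -1.8 81.3]
spin 0.12729066982029735
```

```bash
python3 -m handwheel '[{"x":0,"y":0,"z":30,"spin":0,"fingers":0.35},{"x":0,"y":0,"z":60,"spin":0,"fingers":0.35},{"x":0,"y":0,"z":82,"spin":0,"fingers":0.35},{"x":0,"y":0,"z":82,"spin":0,"fingers":0.35},{"x":-5,"y":0,"z":82,"spin":0,"fingers":0.35},{"x":-12,"y":0,"z":82,"spin":0,"fingers":0.35},{"x":-19,"y":0,"z":82,"spin":0,"fingers":0.35},{"x":-26,"y":0,"z":82,"spin":0,"fingers":0.35}]'
python3 d.py 521.5 -75.7 35 98.9
```

```text
time_s: 4.7
position: [548.8, -73.2, 39.8]
tool_rot: [-0.244, 3.13, -0.002]
contact_force: [-1.6, 1.1, 0.8]
grip_width: 33.0
grasp_force: 0.0
[548.8 -73.2  39.8] toolx [-0.988 -0.155] tooly [-0.155  0.988] q [-0.34  0.23  1.9   0.    1.   -2.06]
shift [27.4  1.8  4.8]
spin 0.030109330735427875
```

```bash
python3 -m handwheel '[{"x":-6,"y":0,"z":0,"spin":0,"fingers":0.35},{"x":-12,"y":0,"z":0,"spin":0,"fingers":0.35},{"x":-18,"y":0,"z":0,"spin":0,"fingers":0.35},{"x":-25,"y":0,"z":0,"spin":0,"fingers":0.35},{"x":-32,"y":0,"z":0,"spin":0,"fingers":0.35},{"x":-39,"y":0,"z":0,"spin":0,"fingers":0.35},{"x":-46,"y":0,"z":0,"spin":0,"fingers":0.35},{"x":-46,"y":0,"z":0,"spin":0,"fingers":0.35}]'
python3 c.py w3; python3 - <<'E'
from h import *
T=eyes.get_image("top")
for r in spotter.place_of("top","jam_jar"): print(r["xy"],r["confidence"],at_z(T,r["xy"],0))
E
```

```text
time_s: 5.5
position: [593.8, -65.7, 38.4]
tool_rot: [-0.244, 3.13, -0.0]
contact_force: [-0.2, -0.7, -0.3]
grip_width: 32.8
grasp_force: 0.0
[512.83803319 -77.8043731  216.7938734 ] 65.50144786541166
tea_box [457. 190.] 0.87 [549.  27.   0.]
lid_hinge [426. 227.] 0.6 [558. -17.  70.]
jam_jar [324. 276.] 0.88 [632. -57.   0.]
[array([601.9,  80.5,  80. ]), array([485.3,  60.4,  80. ]), array([615.6,  -8.4,  80. ]), array([498.5, -25.7,  80. ])]
[[-0.988 -0.155  0.   ]
 [-0.155  0.988  0.   ]
 [-0.    -0.    -1.   ]] [592.50915654 -65.87118273  38.41472391] [-3.00812296e-01  3.25557779e-01  1.79314755e+00  1.87690031e-04
  1.02252977e+00 -2.02722206e+00] 5.8
[429.2, 257.1] 0.67 [ 386.90769979 -206.50537965    0.        ]
```

The jar slides upright, nested between the fingers, and is now at box y of about 67. I'll continue 46 mm, to about 113.

```bash
python3 -m handwheel '[{"x":-6,"y":0,"z":0,"spin":0,"fingers":0.35},{"x":-13,"y":0,"z":0,"spin":0,"fingers":0.35},{"x":-20,"y":0,"z":0,"spin":0,"fingers":0.35},{"x":-27,"y":0,"z":0,"spin":0,"fingers":0.35},{"x":-34,"y":0,"z":0,"spin":0,"fingers":0.35},{"x":-41,"y":0,"z":0,"spin":0,"fingers":0.35},{"x":-46,"y":0,"z":0,"spin":0,"fingers":0.35},{"x":-47,"y":0,"z":0,"spin":0,"fingers":0.35}]'
python3 c.py w4
```

```text
time_s: 6.7
position: [639.5, -58.5, 38.4]
tool_rot: [-0.245, 3.132, -0.0]
contact_force: [-1.5, -0.4, -0.4]
grip_width: 32.9
grasp_force: 1.1
[558.88638709 -70.59754465 216.90325089] 65.50144786541166
tea_box [468. 130.] 0.72 [553.  30.   0.]
lid_hinge [436. 132.] 0.9 [558. -17.  70.]
jam_jar [325. 274.] 0.7 [676. -49.   0.]
[array([601.9,  80.5,  80. ]), array([485.3,  60.4,  80. ]), array([615.6,  -8.4,  80. ]), array([498.5, -25.7,  80. ])]
[[-0.988 -0.155  0.001]
 [-0.155  0.988 -0.   ]
 [-0.001 -0.    -1.   ]] [639.2058299  -58.64624396  38.7137865 ] [-2.67890215e-01  4.16626713e-01  1.67106128e+00  1.71633865e-04
  1.05294383e+00 -1.99433898e+00] 7.0
```

View pics/w4.png

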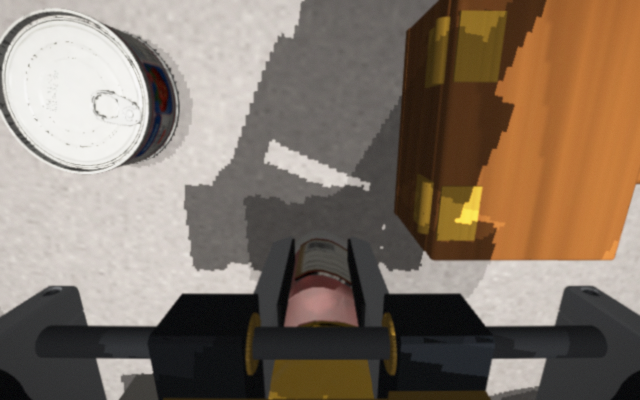

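The jar stands between the fingers at about (676,-49), box y about 112. The lid at right is still shut, and the tin at (85,90) is untouched. Next I back off, rise and turn 90° for the tab.

```bash
python3 -m handwheel '[{"x":8,"y":0,"z":0,"spin":0,"fingers":0.35},{"x":25,"y":0,"z":0,"spin":0,"fingers":0.35},{"x":45,"y":0,"z":0,"spin":0,"fingers":0.35},{"x":50,"y":0,"z":-40,"spin":0,"fingers":0.35},{"x":50,"y":0,"z":-85,"spin":0,"fingers":0.6},{"x":50,"y":0,"z":-130,"spin":0,"fingers":0.8},{"x":50,"y":0,"z":-175,"spin":0,"fingers":0.8},{"x":50,"y":0,"z":-200,"spin":8,"fingers":0.8}]'
python3 d.py 540.3 90.7 200 8.8
```

```text
time_s: 7.8
position: [590.5, -66.8, 243.4]
tool_rot: [-0.02, 3.135, -0.003]
contact_force: [0.1, -0.1, 0.2]
grip_width: 61.4
grasp_force: 0.0
[590.5 -66.8 243.4] toolx [-1.    -0.013] tooly [-0.012  1.   ] q [-0.3   0.08  1.67 -0.    1.38 -1.89]
shift [ 48.5 158.2  42.7]
spin 81.9160380246611
```

```bash
python3 -m handwheel '[{"x":8,"y":30,"z":0,"spin":8,"fingers":0.8},{"x":16,"y":60,"z":0,"spin":16,"fingers":0.8},{"x":24,"y":90,"z":0,"spin":24,"fingers":0.8},{"x":32,"y":120,"z":0,"spin":32,"fingers":0.8},{"x":40,"y":150,"z":0,"spin":40,"fingers":0.8},{"x":48,"y":175,"z":0,"spin":48,"fingers":0.8},{"x":48,"y":190,"z":0,"spin":56,"fingers":0.8},{"x":48,"y":190,"z":0,"spin":64,"fingers":0.8}]'
python3 -m handwheel '[{"x":0,"y":0,"z":0,"spin":8,"fingers":0.8},{"x":0,"y":0,"z":0,"spin":16,"fingers":0.8},{"x":0,"y":0,"z":0,"spin":18,"fingers":0.8},{"x":0,"y":0,"z":0,"spin":18,"fingers":0.8}]'
python3 d.py 540.3 90.7 66 8.8; python3 c.py w5
python3 - <<'E'
from h import *
S=eyes.get_image("scene");W=eyes.get_image("wrist");T=eyes.get_image("top");rs=[]
for n,i in [("scene",S),("wrist",W),("top",T)]:
    r=spotter.place_of(n,"lid_tab")
    if r: rs.append(ray(i,r[0]["xy"]));print(n,r[0])
print(tri(rs))
E
```

```text
time_s: 8.6
position: [537.6, 124.5, 238.5]
tool_rot: [1.648, 2.675, 0.001]
contact_force: [0.1, -0.3, 0.2]
grip_width: 74.9
grasp_force: 0.0
time_s: 9.0
position: [538.0, 122.7, 238.4]
tool_rot: [2.042, 2.387, 0.0]
contact_force: [0.5, -0.0, -0.1]
grip_width: 74.9
grasp_force: 0.0
[538.  122.7 238.4] toolx [-0.155  0.988] tooly [0.988 0.155] q [ 0.02 -0.01  1.78 -0.    1.38 -0.14]
shift [-31.9  -2.8 172.4]
spin 0.12349513891309982
[525.30539379 203.81456584 416.89371493] 65.50144786541166
tea_box [323. 244.] 0.76 [556.  27.   0.]
lid_hinge [323. 295.] 0.85 [562. -14.  70.]
lid_tab [321. 210.] 0.72 [543.  98.  70.]
jam_jar [392. 300.] 0.92 [676. -49.   0.]
jam_jar [208. 287.] 0.69 [395. -71.   0.]
[array([601.9,  80.5,  80. ]), array([485.3,  60.4,  80. ]), array([615.6,  -8.4,  80. ]), array([498.5, -25.7,  80. ])]
[[-0.155  0.988  0.   ]
 [ 0.988  0.155 -0.   ]
 [-0.     0.    -1.   ]] [538.41415288 122.79036885 238.44729457] [ 1.88936820e-02 -1.11519196e-02  1.77627304e+00 -1.29836002e-05
  1.37644067e+00 -1.37064795e-01] 9.3
scene {'xy': [323.8, 207.5], 'confidence': 0.97}
wrist {'xy': [323.0, 208.7], 'confidence': 0.84}
top {'xy': [305.6, 186.9], 'confidence': 0.59}
[538.82870668  98.67682368  81.03526463]
```

View pics/w5.png

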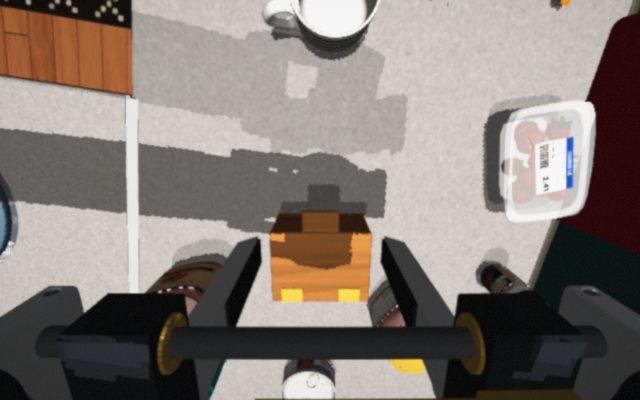

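The tab is centred between the fingers at (321,215), the lid is shut, and the jar stands at (676,-49). I'll descend so the pads straddle the tab's 44 mm width.

```bash
python3 -m handwheel '[{"x":-16,"y":-1,"z":40,"spin":0,"fingers":0.8},{"x":-32,"y":-1,"z":80,"spin":0,"fingers":0.8},{"x":-32,"y":-1,"z":110,"spin":0,"fingers":0.8},{"x":-32,"y":-1,"z":135,"spin":0,"fingers":0.8},{"x":-32,"y":-1,"z":155,"spin":0,"fingers":0.8},{"x":-32,"y":-1,"z":168,"spin":0,"fingers":0.8},{"x":-32,"y":-1,"z":172,"spin":0,"fingers":0.8},{"x":-32,"y":-1,"z":172,"spin":0,"fingers":0.8}]'
python3 d.py 540.3 90.7 66 8.8
```

```text
time_s: 10.4
position: [542.6, 91.1, 66.5]
tool_rot: [-2.042, -2.388, 0.0]
contact_force: [0.8, -0.4, -0.1]
grip_width: 75.3
grasp_force: 0.0
[542.6  91.1  66.5] toolx [-0.155  0.988] tooly [0.988 0.155] q [-0.04  0.19  1.9   0.    1.05 -0.2 ]
shift [-0.1 -2.3  0.5]
spin 0.12629618446060675
```

```bash
python3 -m handwheel '[{"x":0,"y":0,"z":0,"spin":0,"fingers":0.3},{"x":0,"y":0,"z":0,"spin":0,"fingers":0.3},{"x":0,"y":0,"z":0,"spin":0,"fingers":0.3},{"x":0,"y":0,"z":0,"spin":0,"fingers":0.3},{"x":0,"y":0,"z":0,"spin":0,"fingers":0.3},{"x":0,"y":0,"z":0,"spin":0,"fingers":0.3}]' 10
python3 - <<'E'
import numpy as np
for d in (10,20,30,40,50,60,70,80,90,97,103):
    t=np.radians(d);print(d,round(109*np.cos(t)-4*np.sin(t)-109,1),round(-(109*np.sin(t)+4*np.cos(t)-4),1))
E
```

```text
time_s: 11.0
position: [542.4, 91.1, 66.9]
tool_rot: [-2.042, -2.388, 0.0]
contact_force: [-2.9, 0.1, 3.9]
grip_width: 44.0
grasp_force: 10.0
10 -2.4 -18.9
20 -7.9 -37.0
30 -16.6 -54.0
40 -28.1 -69.1
50 -42.0 -82.1
60 -58.0 -92.4
70 -75.5 -99.8
80 -94.0 -104.0
90 -113.0 -105.0
97 -126.3 -103.7
103 -137.4 -101.3
```

It grips the tab at 44 mm. Now I swing it up along the arc, with the tab pivoting between the pads.

```bash
python3 -m handwheel '[{"x":-2.4,"y":0,"z":-19,"spin":0,"fingers":0.3},{"x":-8,"y":0,"z":-37,"spin":0,"fingers":0.3},{"x":-16.5,"y":0,"z":-54,"spin":0,"fingers":0.3},{"x":-22,"y":0,"z":-62,"spin":0,"fingers":0.3},{"x":-28,"y":0,"z":-69,"spin":0,"fingers":0.3},{"x":-35,"y":0,"z":-76,"spin":0,"fingers":0.3},{"x":-42,"y":0,"z":-82,"spin":0,"fingers":0.3},{"x":-42,"y":0,"z":-82,"spin":0,"fingers":0.3}]'
python3 c.py w6 | head -5
```

```text
time_s: 11.8
position: [549.0, 48.7, 148.9]
tool_rot: [-2.043, -2.387, 0.001]
contact_force: [-2.8, 1.4, 0.7]
grip_width: 43.8
grasp_force: 10.0
[536.43267967 129.91130165 327.37391227] 65.50144786541166
tea_box [322. 215.] 0.63 [554.  25.   0.]
lid_hinge [320. 279.] 0.8 [558. -15.  70.]
lid_tab [321. 244.] 0.58 [554.  20.  70.]
jam_jar [173. 270.] 0.95 [391. -70.   0.]
```

View pics/w6.png

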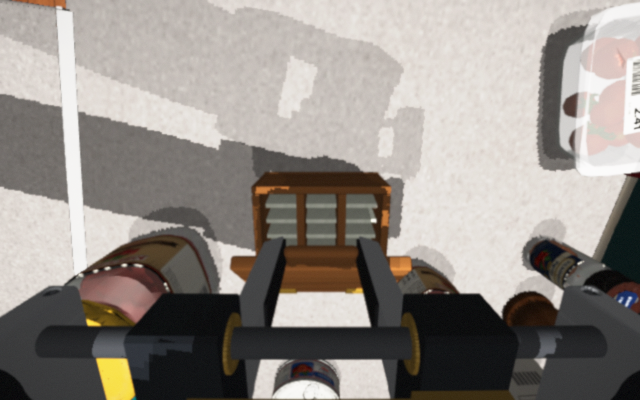

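The lid is up at about 50°, with the compartments showing at (320,220) and the tab held between the fingers. I'll carry it to about 103° and then let go.

```bash
python3 -m handwheel '[{"x":-8,"y":0,"z":-5.5,"spin":0,"fingers":0.3},{"x":-16,"y":0,"z":-10.5,"spin":0,"fingers":0.3},{"x":-33.5,"y":0,"z":-18,"spin":0,"fingers":0.3},{"x":-52,"y":0,"z":-22,"spin":0,"fingers":0.3},{"x":-71,"y":0,"z":-23,"spin":0,"fingers":0.3},{"x":-84,"y":0,"z":-21.5,"spin":0,"fingers":0.3},{"x":-95,"y":0,"z":-19.5,"spin":0,"fingers":0.3},{"x":-95,"y":0,"z":-19.5,"spin":0,"fingers":0.3}]'
python3 -m handwheel '[{"x":0,"y":0,"z":0,"spin":0,"fingers":0.8},{"x":0,"y":0,"z":0,"spin":0,"fingers":0.8},{"x":0,"y":0,"z":0,"spin":0,"fingers":0.8},{"x":0,"y":0,"z":0,"spin":0,"fingers":0.8},{"x":0,"y":0,"z":-30,"spin":0,"fingers":0.8},{"x":0,"y":0,"z":-70,"spin":0,"fingers":0.8},{"x":20,"y":0,"z":-110,"spin":0,"fingers":0.8},{"x":60,"y":0,"z":-130,"spin":0,"fingers":0.8}]'
python3 -m handwheel '[{"x":40,"y":0,"z":-10,"spin":0,"fingers":0.8},{"x":80,"y":0,"z":-10,"spin":0,"fingers":0.8},{"x":120,"y":0,"z":-10,"spin":0,"fingers":0.8},{"x":120,"y":0,"z":-10,"spin":0,"fingers":0.8},{"x":120,"y":0,"z":-10,"spin":0,"fingers":0.8}]'
python3 c.py w7|head -8; python3 -c "
from h import *
i=eyes.get_image('top');a=i['img'][100:300,180:480,::-1];b=cv2.imread('pics/w7.png');a=cv2.resize(a,(600,400))
cv2.imwrite('pics/f.png',np.vstack([cv2.resize(a,(450,300)),cv2.resize(b,(450,281))]))"
```

```text
time_s: 12.9
position: [563.9, -46.4, 168.5]
tool_rot: [2.043, 2.385, -0.002]
contact_force: [-4.5, -2.1, 5.6]
grip_width: 43.9
grasp_force: 10.0
time_s: 13.7
position: [556.0, 14.1, 302.1]
tool_rot: [2.042, 2.38, 0.005]
contact_force: [0.8, 0.2, 0.2]
grip_width: 74.8
grasp_force: 0.0
time_s: 14.2
position: [535.6, 134.2, 307.8]
tool_rot: [2.039, 2.389, -0.0]
contact_force: [0.6, -0.0, -0.2]
grip_width: 75.1
grasp_force: 0.0
[522.76251083 215.28461193 486.31216359] 65.50144786541166
tea_box [320. 237.] 0.6 [553.  21.   0.]
lid_hinge [319. 278.] 0.57 [558. -17.  70.]
lid_tab [321. 363.] 0.74 [ 584. -171.   70.]
jam_jar [221. 271.] 0.95 [393. -69.   0.]
jam_jar [381. 282.] 0.67 [672. -47.   0.]
[array([601.9,  80.5,  80. ]), array([485.3,  60.4,  80. ]), array([615.6,  -8.4,  80. ]), array([498.5, -25.7,  80. ])]
[[-0.153  0.988 -0.   ]
```

View pics/f.png

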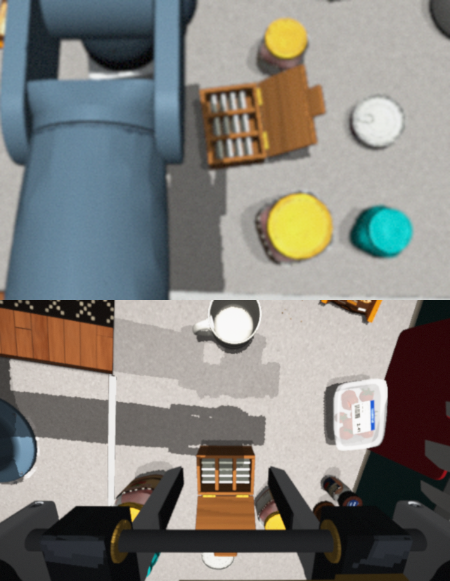

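The lid lies back open (top view, leaf and tab at (295,100)). The jar stands past the box's far end at (285,40), and the tin and mug haven't moved. One number check on the tab, then hand in.

```bash
python3 - <<'E'
from h import *
rs=[]
for n in ["scene","wrist","top"]:
    i=eyes.get_image(n);r=spotter.place_of(n,"lid_tab")
    if r and r[0]["confidence"]>.4: rs.append(ray(i,r[0]["xy"]));print(n,r[0])
    for z in (2.2,2.3):
        h=117*np.cos(z);P=[557-.153*h,-17+.988*h,70+117*np.sin(z)];print(n,z,proj(i,P).round())
if len(rs)>1:
    P=tri(rs);print(P.round(),np.arctan2(P[2]-70,(P[:2]-[557,-17])@[-.153,.988]))
E
```

```text
scene {'xy': [273.8, 159.0], 'confidence': 0.82}
scene 2.2 [275. 157.]
scene 2.3 [273. 158.]
wrist {'xy': [322.3, 364.6], 'confidence': 0.89}
wrist 2.2 [319. 363.]
wrist 2.3 [319. 364.]
top {'xy': [395.1, 166.8], 'confidence': 0.98}
top 2.2 [390. 166.]
top 2.3 [394. 167.]
[570. -96. 154.] 2.3306834213175436
```

The tab triangulates to a hinge angle of about 2.3 rad, so the lid is at its stop.

```bash
python3 -c "
from plant import order
print(order.close_job())"
```

```text
the job is handed in; nothing more can be done
None
```

The job is handed in (no verdict came back): the jar stands upright past the far end of the box, about 110 mm from its middle along its width, the lid rests at its open stop at about 2.3 rad, and in the last pictures the tin and mug are where they were.

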